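# Turn a leaf of the tile-sample book

## Robot

A 6-joint arm with a two-finger parallel gripper is mounted at the origin on the work surface. World frame = base frame: x ahead of the robot, y to its left, z up, the work surface at z = 0. Lengths are in m, angles in rad, forces in N, time in s.
With the tool pointing down it reaches from about 0.3 to 0.875 m from the base axis. Payload 4.2 kg.
Tool frame: the origin (TCP) lies between the finger pads; the fingertips stand 17 mm ahead of it and the grasp point (between the pads) lies 2 mm behind it; z points along the fingers, y is the direction in which the jaws open and shut (so a half turn about z gives the same grasp; the last joint's range is limited). The gripper opens to 85 mm and grips with 20 to 120 N. Pads are 22 mm wide; open, the fingers measure 114 mm over their backs; the gripper's body (76 mm by 85 mm) begins 54 mm behind the grasp point. The pads swing forward as they close: fully open they stand 13 mm farther back than shut.
Start: joints at [-1.361, 0.32, 1.565, -0, 1.257, -0.02], TCP at [0.131, -0.56, 0.248] pointing down, gripper open.
Joint ranges: [-3.11, 3.11], [-0.84, 2.01], [0.21, 2.61], [-1.34, 4.49], [0.05, 2.63], [-2.56, 2.56]. Speed limits (rad/s): [2.57, 2.57, 3.14, 3.14, 3.14, 3.14].

## Interface

Orientations are given as a rotation vector (axis times angle).
In Python, from station import manip gives the robot as it stands. Calls block until the motion is done:
- manip.move_ptp(position, orientation): joint-space move of the TCP to a pose.
- manip.line_to(position, speed=0.15, frame=None): straight line of the TCP; frame=None keeps the orientation; speed is the mean speed in m/s.
- manip.move_joints(angles): joint-space move.
- manip.set_gripper(opening, effort=None): finger opening in m; effort is the grip in N (None keeps the last); returns when the fingers have stopped.
- manip.sleep(seconds).
- manip.ik(position, orientation): joint angles nearest the present ones, or None.
- manip.observe(): the state.
- manip.snapshot(name): name is "scene" or "top" or "wrist"; returns a dict with "color" (420x560x3 uint8, red, green, blue), "mtx" (3x3 intrinsics, pixels), "origin" and "orientation" of the camera in the world; the wrist camera has in their place "T_tool_cam" (4x4, takes a point from camera to tool coordinates, whose origin is the TCP and whose axes are the flange's). Camera axes: x right, y down, z forward; pixel columns grow to the right and rows downward; lengths in m; the calibration is good to about 2 mm. A picture is of the moment at which its call begins: read the wrist's pose just before it. There is no depth.
A pose or a line that the arm cannot do raises manip.IKError and nothing moves.
- manip.job_done(): hands the job in, once; it reports no verdict.
The state is a dict: "time": time; "joints": joint angles; "joint_vel": joint speeds; "effort": joint torques, N m; "ee_pos": TCP position; "ee_rot": TCP orientation; "wrist_force": force on the tool from outside, world axes, zero at the start; "wrist_torque": the same for the moment, N m; "finger_gap": finger opening in m.
Only numpy, scipy, OpenCV 4.12 (cv2) and the standard library are available. Lean on these libraries where they do the work, as an engineer would, in place of code of your own. Each camera call takes 0.05 s, during which the arm holds its last target. There are 200 camera calls.

## Task

The tile-sample book lies open on the bench: with the outside of the fingertips, push up the tab of the top sample leaf on the right-hand stack from below, swing that one leaf over the spine and press it down until it lies flat on the left-hand stack. Move it slowly all the way without flicking or slamming it, never pinch it or bear down hard on the book, and leave the leaf below where it is. Do not disturb or lift the things lying around the book, and take the hand away at the end.

Things in the scene. Friction and masses are not known exactly. Their poses are not given: they have to be found in the camera images.
- book: open tile-sample book fixed to the bench, 280 mm along its spine (x), 376 mm across over the tabs (y). Origin: middle of its underside. From the robot +x points away along the spine, -y to the right-hand stack, +y to the left, z up. Right-hand stack 46 mm high with the top leaf, 36 without; left-hand stack 26 mm, 36 once the leaf lies on it. Metal index tabs stick out sideways, staggered along the spine
- rod_mid (a point): middle of the steel spine rod, 36 mm above the bench, on the axis about which the leaves turn; axes as the book's. Leaves are 240 mm long along the rod; their outer edge is 164 mm from it and the tabs (52 mm wide, 4 mm thick) reach 24 mm farther
- leaf (a joint): angle of the top leaf about the rod: 0 flat on the right (starts at 0 to 0.15), 1.57 upright, 3.14 flat on the left (its stop). The leaf (0.2 to 0.32 kg) is a 6 mm board with 4 mm tile chips on its upper face; its plain underside lies in a plane through the rod's axis. The hinge is stiff: the leaf stays at any angle where it is left; swinging it takes 2 to 4 N at the tab, more nearer the rod
- leaf_tab (a point): middle of the top leaf's tab, the tab nearest the robot: 85 mm from the book's middle towards the robot, 176 mm from the rod, 12 mm inside its outer end. Frame turns with the leaf: x along the spine, -y outward from the rod, z out of the tiled face. The tab's underside is 2 mm below this point; with the leaf flat there are 36 mm free between tab and bench
- next_leaf (a joint): angle of the leaf under the top leaf, same kind of hinge: 0 flat; it must stay there
- next_tab (a point): middle of the next leaf's tab, half-way along the book, 85 mm farther from the robot than the top leaf's tab and 10 mm lower; not to be lifted
- scraper: bystander: flat orange plastic scraper, 205 x 78 x 14 mm; origin near the middle of its underside
- bowl: bystander: white ceramic bowl, 140 mm across, 55 mm high; origin near the middle of its underside
- carabiner: bystander: steel carabiner lying flat, 102 x 64 x 12 mm; origin near the middle of its underside
- insole: bystander: yellow silicone insole lying flat, 256 x 92 x 6 mm; origin near the middle of its underside
- pencil: bystander: flat carpenter's pencil, 170 x 14 x 8 mm; origin near the middle of its underside
- spacer_jar: bystander: clear lidded jar of tile spacers, 72 mm across, 85 mm high; origin near the middle of its underside

How it is judged:
On the way:
1. the top leaf is standing up, turned about half-way over the spine (value of joint leaf between 1.2 and 2.4 rad), for 0.1 s.
At the end, for the whole second after the job is handed in: The top leaf lies still and flat on the left-hand stack (joint above 3.06 rad, within 5 degrees of its stop), the next leaf still lies flat on the right-hand stack (below 0.06 rad), and each of the six things around the book is within 20 mm of where it started (value of joint leaf above 3.06 rad and velocity of joint leaf between -0.05 and 0.05 rad/s and value of joint next_leaf below 0.06 rad and distance of each of scraper, bowl, carabiner, insole, pencil, spacer_jar from where it was at the start of the episode below 0.02 m); the robot touches nothing.
It fails at once if the leaf flicked or slammed (faster than 2.5 rad/s) (velocity of joint leaf above 2.5 rad/s or velocity of joint leaf below -2.5 rad/s).
It fails at once if the next leaf lifted by more than 0.12 rad (value of joint next_leaf above 0.12 rad).
It fails at once if the leaf pinched between the fingers (the tab lies between the pads, or over 30 N on the leaf while it is still being swung) ((x of the grasp point in the frame of leaf_tab between -0.026 and 0.026 m and y of the grasp point in the frame of leaf_tab between -0.01 and 0.03 m and z of the grasp point in the frame of leaf_tab between -0.006 and 0.006 m) or (contact force between the fingers and book above 30 N and value of joint leaf below 2.8 rad)).
It fails at once if the fingers squeeze or bear on the book with more than 60 N (contact force between the fingers and book above 60 N).
It fails at once if a thing lying around the book shifted or lifted by more than 20 mm (distance of any of scraper, bowl, carabiner, insole, pencil, spacer_jar from where it was at the start of the episode above 0.02 m).
It also fails if it takes over 48 s, if anything falls off the work surface, if the arm or the gripper's body presses on something with over 40 N, if the wrist force passes 120 N, or if a joint passes its speed limit or range.

## Working session

There is one attempt and no reset: what is moved stays moved. The work goes in short steps, each a Python script; the robot and the scene stay as the last script left them, time stands still between calls to the robot, and variables do not carry over. Pictures are saved under pics/ and viewed, about 8 in all and at most 12, crops included, and the job is handed in when it is done.

```bash
mkdir -p pics; ls; python3 - <<'E'
from station import manip
import cv2,numpy as np
for n in ("scene","top"):
    s=manip.snapshot(n); cv2.imwrite(f"pics/{n}0.png",cv2.cvtColor(s["color"],cv2.COLOR_RGB2BGR))
    np.savez(f"{n}0.npz",**s); print(n,s["mtx"].tolist(),s["origin"],s["orientation"])
o=manip.observe();print(o)
E
```

```text
pics
scene [[434.27822800075575, 0.0, 280.63419698622124], [0.0, 434.27822800075575, 206.94656320774286], [0.0, 0.0, 1.0]] [ 1.24462284 -0.4017166   0.6606695 ] [-1.98067158 -1.13377489  0.55966496]
top [[536.5951558556044, 0.0, 277.9416817649511], [0.0, 536.5951558556044, 212.45005948088604], [0.0, 0.0, 1.0]] [0.28743072 0.02409802 1.50844183] [-2.12990957  2.13291581 -0.20494702]
{'time': 0.1, 'joints': array([-1.36097855e+00,  3.20259770e-01,  1.56559125e+00,  3.73844678e-05,
        1.25739758e+00, -1.99886172e-02]), 'joint_vel': array([ 1.67867672e-03, -2.45079542e-03, -2.03443484e-03, -9.44374570e-05,
       -2.27016815e-03, -1.31570911e-03]), 'effort': array([ 6.31294224e-04, -4.16407084e+01, -2.34704733e+01,  1.80839493e-05,
        4.89578408e-03, -5.87056761e-06]), 'ee_pos': array([ 0.13091064, -0.55947749,  0.24753476]), 'ee_rot': array([-3.11923774e+00, -3.59977840e-01,  1.90819795e-04]), 'wrist_force': array([-0.06737544,  0.14576   ,  0.40477995]), 'wrist_torque': array([ 0.0212587 , -0.04191491, -0.0320236 ]), 'finger_gap': 0.08558439911441539}
```

View pics/top0.png

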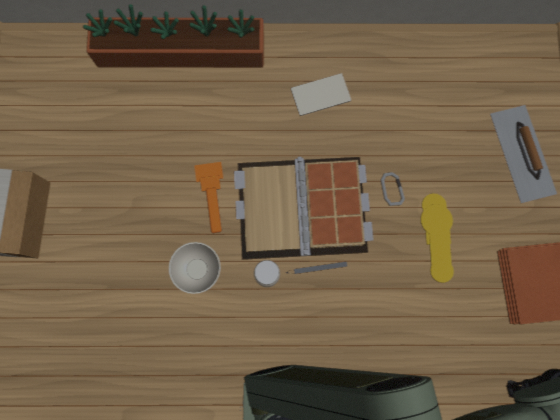

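View pics/scene0.png

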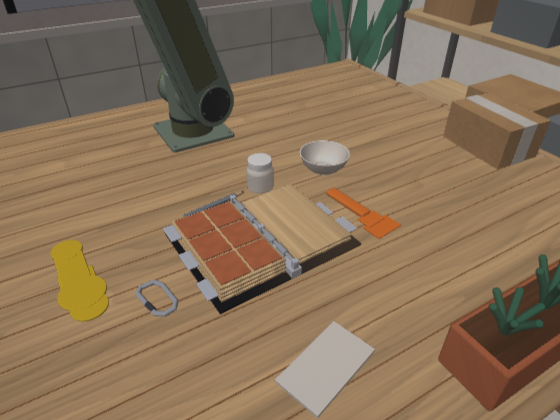

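The top view shows the book at about (303,207), with the right tabs at (362,174), (365,202) and (367,231). The last of these, nearest the robot, is the top leaf's tab. The rod runs from (300,158) to (305,254). The carabiner is at (393,190) and the insole at (437,235). Next I'll measure with masks.

```bash
cat > geo.py <<'E'
import numpy as np,cv2
from scipy.spatial.transform import Rotation as R
def ray(s,px,z):
    d=R.from_rotvec(s["orientation"]).as_matrix()@np.linalg.solve(s["mtx"],[px[0],px[1],1.])
    o=np.asarray(s["origin"]); return o+d*(z-o[2])/d[2]
E
python3 - <<'E'
from geo import *
s=dict(np.load("top0.npz")); c=s["color"]; hsv=cv2.cvtColor(c,cv2.COLOR_RGB2HSV)
roi=np.zeros(c.shape[:2],np.uint8); roi[140:275,225:380]=1
def blobs(m,amin,z,tag):
    n,l,st,ce=cv2.connectedComponentsWithStats((m.astype(np.uint8))*roi)
    for i in range(1,n):
        if st[i,4]>amin:
            pts=np.argwhere(l==i)[:,::-1].astype(np.float32); r=cv2.minAreaRect(pts)
            print(tag,st[i],ce[i].round(1),"rect",np.round(r[1],1),round(r[2],1),"W",ray(s,ce[i],z).round(4))
blobs((hsv[...,1]<60)&(hsv[...,2]>110),30,0.04,"grey")
red=(hsv[...,0]<12)&(hsv[...,1]>120)&(hsv[...,2]>60)
m=cv2.morphologyEx((red*roi).astype(np.uint8),cv2.MORPH_CLOSE,np.ones((7,7)))
blobs(m>0,300,0.046,"tiles")
m=((hsv[...,2]<50)*roi).astype(np.uint8)
p=np.argwhere(m)[:,::-1].astype(np.float32); r=cv2.minAreaRect(p); b=cv2.boxPoints(r); print("cover",r)
for q in b: print(ray(s,q,0.003).round(4))
big=cv2.resize(c[145:285,220:400],None,fx=4.4,fy=4.2,interpolation=cv2.INTER_CUBIC); cv2.imwrite("pics/crop.png",big[...,::-1])
E
```

```text
grey [295 156  15  99 774] [302.  206.5] rect [98.4 10.4] 86.3 W [ 0.573  -0.0591  0.04  ]
grey [358 165   9  18 142] [361.9 173.5] rect [17.  8.] 90.0 W [ 0.668  -0.2294  0.04  ]
grey [234 171  12  18 198] [239.2 179.4] rect [17. 11.] 90.0 W [0.6509 0.1166 0.04  ]
grey [360 193  10  18 154] [364.7 201.7] rect [17.5  8.6] 84.8 W [ 0.5868 -0.2348  0.04  ]
grey [235 201  10  18 161] [239.8 209.5] rect [17.  9.] 90.0 W [0.5647 0.1142 0.04  ]
grey [363 222  11  19 180] [367.7 231.1] rect [18.7  9.5] 84.8 W [ 0.5037 -0.2405  0.04  ]
grey [254 260  26  15 317] [266.7 268. ] rect [14. 25.] 90.0 W [0.4022 0.0391 0.04  ]
tiles [ 308  162   54   82 3870] [334.2 202.9] rect [80.1 49. ] 85.9 W [ 0.5822 -0.1486  0.046 ]
cover ((301.8479309082031, 207.544677734375), (94.78638458251953, 124.14273834228516), 86.87786865234375)
[0.707  0.1251 0.003 ]
[ 0.7276 -0.2354  0.003 ]
[ 0.451  -0.2416  0.003 ]
[0.4324 0.1075 0.003 ]
```

View pics/crop.png

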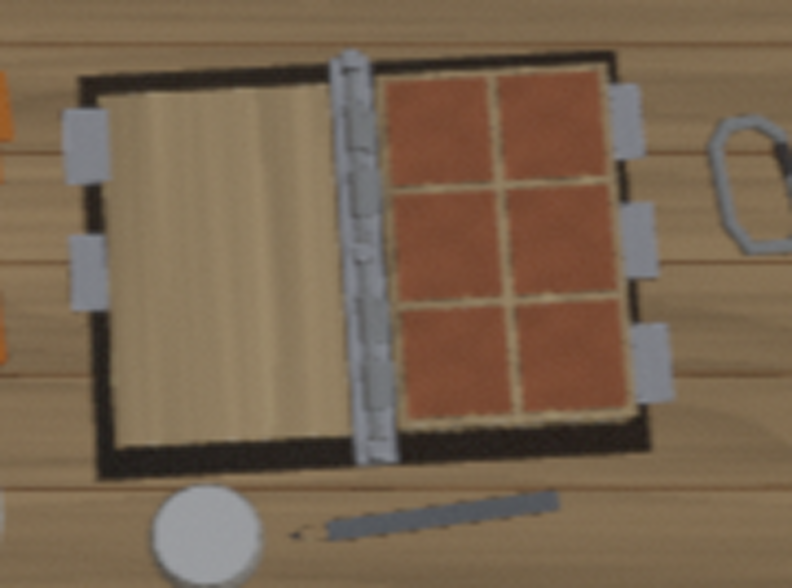

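The crop confirms it: three right tabs staggered, with the lowest, at crop pixel (652,363), belonging to the tiled top leaf. The pencil and jar lie in front of the book, clear of the swing. The book middle is about (0.576,-0.0595) with a yaw of about 0.062. Next I'll check that the arm can reach along the planned path.

```bash
cat >> geo.py <<'E'
YAW=0.062; ROD=np.array([0.576,-0.0595,0.036]); B=R.from_euler("z",YAW).as_matrix(); H=0.011
def W(p): return ROD+B@np.asarray(p)       # point in rod_mid frame -> world
def tool(a,sgn=1):                          # pointing +y_book, a below horizontal; jaw axis along book x
    d=np.array([0,np.cos(a),-np.sin(a)]); y=np.array([sgn,0,0.])
    return R.from_matrix(B@np.c_[np.cross(y,d),y,d]).as_rotvec()
def tcp(th,r,a,gap=0.0,tip=0.017,x=-0.085):
    """TCP (world) with the tip touching the underside of the leaf at angle th, radius r; gap>0 off it"""
    d=np.array([0,np.cos(a),-np.sin(a)]); u=np.array([0,np.sin(a),np.cos(a)])
    n=np.array([0,-np.sin(th),-np.cos(th)]) # out of the underside
    c=[tip*d+s*H*u for s in (1,-1)]; k=min(c,key=lambda v:v@n)
    return W(np.array([x,-r*np.cos(th),r*np.sin(th)])+gap*n-k)
E
python3 - <<'E'
from geo import *; from station import manip
for a in (40,45,50,60):
  for sg in (1,-1):
    out=[]
    for th in (0,30,60,90,120,150,180):
        q=manip.ik(tcp(np.radians(th),0.174,np.radians(a)),tool(np.radians(a),sg)); out.append(None if q is None else np.round(q,2).tolist())
    print(a,sg,out)
E
```

```text
40 1 [[-0.77, 0.82, 1.53, 0.54, 1.52, -1.07], [-0.75, 0.7, 1.53, 0.56, 1.62, -0.99], [-0.68, 0.57, 1.6, 0.6, 1.64, -0.92], [-0.58, 0.47, 1.71, 0.66, 1.57, -0.85], [-0.45, 0.44, 1.85, 0.74, 1.43, -0.84], [-0.32, 0.47, 1.97, 0.84, 1.26, -0.88], [-0.27, 0.6, 2.04, 0.94, 1.11, -1.05]]
40 -1 [[-0.77, 0.82, 1.53, 0.54, 1.52, 2.07], [-0.75, 0.7, 1.53, 0.56, 1.62, 2.15], [-0.68, 0.57, 1.6, 0.6, 1.64, 2.23], [-0.58, 0.47, 1.71, 0.66, 1.57, 2.29], [-0.45, 0.44, 1.85, 0.74, 1.43, 2.3], [-0.32, 0.47, 1.97, 0.84, 1.26, 2.26], [-0.27, 0.6, 2.04, 0.94, 1.11, 2.1]]
45 1 [[-0.76, 0.78, 1.56, 0.51, 1.45, -1.05], [-0.73, 0.66, 1.55, 0.52, 1.56, -0.97], [-0.66, 0.53, 1.61, 0.56, 1.59, -0.89], [-0.55, 0.44, 1.71, 0.62, 1.53, -0.82], [-0.42, 0.4, 1.84, 0.69, 1.38, -0.79], [-0.28, 0.43, 1.96, 0.79, 1.21, -0.81], [-0.24, 0.56, 2.05, 0.9, 1.04, -0.98]]
45 -1 [[-0.76, 0.78, 1.56, 0.51, 1.45, 2.09], [-0.73, 0.66, 1.55, 0.52, 1.56, 2.17], [-0.66, 0.53, 1.61, 0.56, 1.59, 2.25], [-0.55, 0.44, 1.71, 0.62, 1.53, 2.33], [-0.42, 0.4, 1.84, 0.69, 1.38, 2.35], [-0.28, 0.43, 1.96, 0.79, 1.21, 2.33], [-0.24, 0.56, 2.05, 
[... 436 characters left out ...]
1.71, 0.57, 1.48, 2.37], [-0.39, 0.37, 1.84, 0.64, 1.34, 2.41], [-0.24, 0.4, 1.96, 0.74, 1.15, 2.4], [-0.2, 0.53, 2.05, 0.85, 0.98, 2.25]]
60 1 [[-0.69, 0.66, 1.65, 0.4, 1.23, -0.96], [-0.66, 0.54, 1.62, 0.39, 1.36, -0.88], [-0.58, 0.43, 1.64, 0.42, 1.42, -0.78], [-0.46, 0.34, 1.72, 0.46, 1.38, -0.67], [-0.31, 0.31, 1.83, 0.51, 1.25, -0.6], [-0.19, 0.36, 1.95, 0.59, 1.05, -0.61], [-0.11, 0.47, 2.05, 0.71, 0.86, -0.7]]
60 -1 [[-0.69, 0.66, 1.65, 0.4, 1.23, 2.18], [-0.66, 0.54, 1.62, 0.39, 1.36, 2.26], [-0.58, 0.43, 1.64, 0.42, 1.42, 2.36], [-0.46, 0.34, 1.72, 0.46, 1.38, 2.47], [-0.31, 0.31, 1.83, 0.51, 1.25, 2.54], [-0.19, 0.36, 1.95, 0.59, 1.05, 2.53], [-0.11, 0.47, 2.05, 0.71, 0.86, 2.44]]
```

```bash
cat > a.py <<'E'
from geo import *; from station import manip
A=np.radians(45); O=tool(A)
def corner(y,z):  # TCP with upper tip corner at book y, world height z
    d=np.array([0,np.cos(A),-np.sin(A)]); u=np.array([0,np.sin(A),np.cos(A)])
    return W(np.array([-0.085,y,z-0.036])-0.017*d-H*u)
def st(t=""):
    o=manip.observe(); print(t,round(o["time"],2),o["ee_pos"].round(4),o["wrist_force"].round(1)); return o
def pic(n,f):
    s=manip.snapshot(n); cv2.imwrite(f"pics/{f}.png",s["color"][...,::-1]); return s
E
python3 - <<'E'
from a import *
manip.set_gripper(0.0)
manip.move_ptp(corner(-0.225,0.12),O); st("hover")
manip.line_to(corner(-0.225,0.055),0.1); f0=st("low")["wrist_force"]
for z in (0.045,0.037,0.032,0.028,0.024,0.021):
    manip.line_to(corner(-0.225,z),0.04); o=st(z)
    if np.linalg.norm(o["wrist_force"]-f0)>3: print("touch"); break
pic("scene","s1"); pic("wrist","w1")
c=cv2.imread("pics/s1.png"); w=cv2.imread("pics/w1.png")
c=cv2.resize(c[180:320,110:300],None,fx=2.1,fy=2.1,interpolation=cv2.INTER_CUBIC); w=cv2.resize(w,(392,294))
cv2.imwrite("pics/m1.png",np.hstack([c,w[:c.shape[0]]]))
E
```

```text
hover 2.58 [ 0.5059 -0.3099  0.1248] [ 0.2 -0.3 -0. ]
low 3.38 [ 0.5066 -0.3092  0.0594] [-0.7 -0.1  0.9]
0.045 3.77 [ 0.5063 -0.309   0.0491] [-0.2  0.5 -0.1]
0.037 4.12 [ 0.5062 -0.3089  0.0409] [-0.   0.1  0.7]
0.032 4.4 [ 0.5062 -0.309   0.036 ] [ 0.2 -0.4 -1.1]
0.028 4.65 [ 0.5062 -0.309   0.032 ] [-0.6  0.4 -0.2]
0.024 4.9 [ 0.5062 -0.309   0.028 ] [0.2 0.7 0.7]
0.021 5.15 [ 0.5062 -0.309   0.0251] [ 0.1 -0.  -0. ]
```

View pics/m1.png

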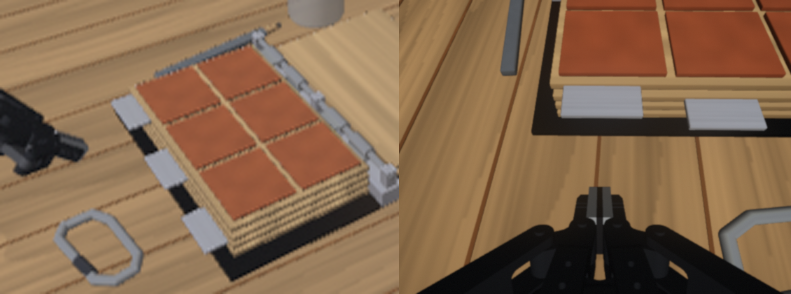

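The fingertips are just above the bench with no contact. In the wrist view they sit at column 599, and the tab spans columns 562–642, so they are centred on it. Next: insert under the tab and start lifting.

```bash
python3 - <<'E'
from a import *
manip.line_to(corner(-0.177,0.021),0.06); st("in")
for z in (0.030,0.040,0.050):
    manip.line_to(corner(-0.177,z),0.05); st(z)
# tip under the leaf, then follow the arc
for th in (25,40):
    manip.line_to(tcp(np.radians(th),0.174,A),0.06); o=st(th)
pic("scene","s2"); pic("wrist","w2")
c=cv2.imread("pics/s2.png"); w=cv2.imread("pics/w2.png")
c=cv2.resize(c[140:320,110:320],None,fx=1.9,fy=1.9,interpolation=cv2.INTER_CUBIC); w=cv2.resize(w,(400,342))
cv2.imwrite("pics/m2.png",np.hstack([c,w]))
E
```

```text
in 6.2 [ 0.5035 -0.2615  0.0252] [ 0.3 -0.2 -0.1]
0.03 6.53 [ 0.5036 -0.2617  0.0347] [-0.1 -0.5  0.2]
0.04 6.88 [ 0.5035 -0.2613  0.0448] [ 0.1 -0.8 -1. ]
0.05 7.23 [ 0.5034 -0.2611  0.0549] [ 0.  -0.6 -0.4]
25 8.43 [ 0.502  -0.2415  0.1137] [-0.3 -1.8 -1.5]
40 9.33 [ 0.5005 -0.2171  0.1524] [ 0.9  0.1 -0.4]
```

View pics/m2.png

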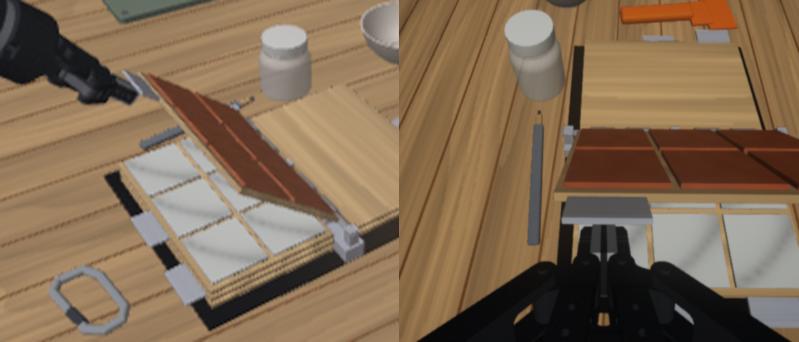

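The leaf is up at about 40°, resting on the fingertips at its tab. The white next leaf is flat. I'll continue along the arc.

```bash
python3 - <<'E'
from a import *
for th in range(50,131,10):
    manip.line_to(tcp(np.radians(th),0.172,A),0.07); o=st(th)
    if np.linalg.norm(o["wrist_force"])>20: break
pic("scene","s3"); pic("wrist","w3")
c=cv2.imread("pics/s3.png"); w=cv2.imread("pics/w3.png")
c=cv2.resize(c[100:320,110:410],None,fx=1.5,fy=1.5,interpolation=cv2.INTER_CUBIC); w=cv2.resize(w,(350,330))
cv2.imwrite("pics/m3.png",np.hstack([c,w]))
E
```

```text
50 10.02 [ 0.4991 -0.1941  0.1726] [-0.4 -0.5  1. ]
60 10.59 [ 0.4976 -0.1696  0.1898] [-0.   0.5  0.5]
70 11.17 [ 0.4958 -0.1425  0.2023] [ 0.5 -0.4 -0. ]
80 11.74 [ 0.494  -0.1136  0.21  ] [0.4 0.5 0.1]
90 12.32 [ 0.4921 -0.0838  0.2124] [ 0.1 -1.  -0.9]
100 12.89 [ 0.4902 -0.0541  0.2097] [ 0.1 -0.4 -0.4]
110 13.47 [ 0.4884 -0.0253  0.2018] [-0.4  0.2  0.1]
120 14.04 [0.4867 0.0018 0.189 ] [-0.1  0.   1.6]
130 14.62 [0.4852 0.0262 0.1718] [-0.5 -0.3 -0.2]
```

View pics/m3.png

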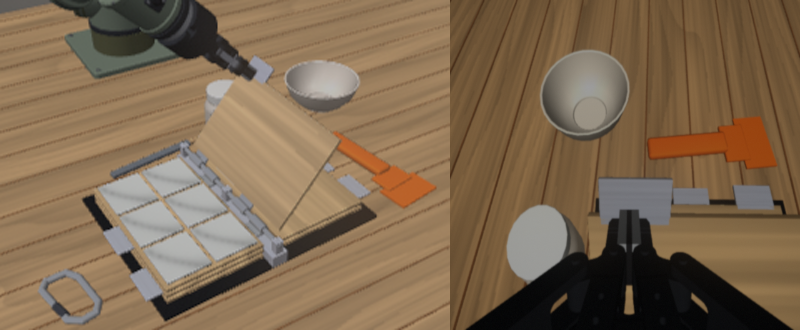

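The leaf is past upright at about 130°, with the tip on its tab and nothing disturbed. I'll lay it down and press gently.

```bash
python3 - <<'E'
from a import *
for th in (140,150,160,170,176,180):
    manip.line_to(tcp(np.radians(th),0.170,A),0.06); o=st(th)
f=0
for g in range(1,9):
    manip.line_to(tcp(np.pi,0.170,A,gap=-0.001*g),0.02); manip.sleep(0.15); o=st(f"press {g}")
    if o["wrist_force"][2]>9: break
pic("scene","s4"); pic("wrist","w4")
c=cv2.imread("pics/s4.png"); w=cv2.imread("pics/w4.png")
c=cv2.resize(c[100:320,110:410],None,fx=1.5,fy=1.5,interpolation=cv2.INTER_CUBIC); w=cv2.resize(w,(350,330))
cv2.imwrite("pics/m4.png",np.hstack([c,w]))
E
```

```text
140 15.47 [0.4833 0.0613 0.1651] [ 0.5 -0.5  0.6]
150 16.11 [0.4821 0.0781 0.1405] [ 1.5 -0.2  0. ]
160 16.75 [0.4813 0.0906 0.1137] [-0.4  0.8  0.4]
170 17.39 [0.4808 0.0982 0.085 ] [-0.4  0.2 -0.2]
176 17.84 [0.4807 0.1003 0.0672] [-0.7 -0.1  0.3]
180 18.19 [0.4807 0.1007 0.0553] [ 0.1  0.2 -0.8]
press 1 18.59 [0.4809 0.1006 0.0549] [-0.7 -0.4 -0.2]
press 2 18.99 [0.481  0.1007 0.0538] [-0.5  0.7  0. ]
press 3 19.39 [0.481  0.1007 0.0536] [-1.1 -2.1  5.7]
press 4 19.79 [0.481  0.1008 0.0535] [-2.4 -4.6 11.4]
```

View pics/m4.png

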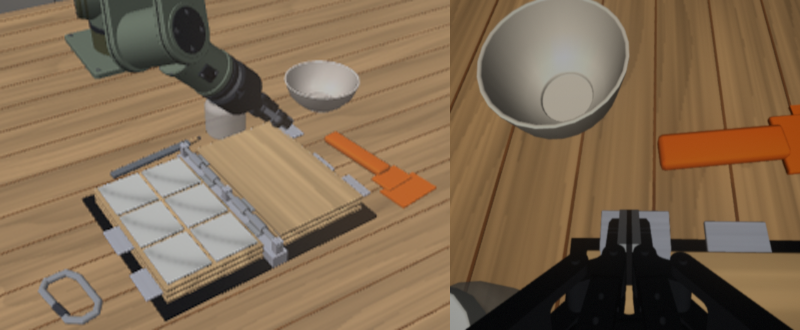

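The force rises steeply to 11 N with almost no further motion, so the leaf is on its stop. I'll take the hand straight up, check from above, then hand in.

```bash
python3 - <<'E'
from a import *
p=manip.observe()["ee_pos"]
manip.line_to(p+[0,-0.02,0.04],0.05); manip.line_to(p+[0,-0.08,0.25],0.15)
manip.move_joints([-1.361,0.32,1.565,0,1.257,-0.02]); manip.sleep(0.5); st("away")
t=pic("top","t5"); pic("scene","s5")
a=cv2.imread("pics/top0.png")[120:300,150:470]; b=cv2.imread("pics/t5.png")[120:300,150:470]; c=cv2.imread("pics/s5.png")[130:310,110:430]
d=cv2.absdiff(a,b)
cv2.imwrite("pics/m5.png",cv2.resize(np.vstack([np.hstack([b,d]),np.hstack([c,a])]),(800,450)))
E
```

```text
away 25.49 [ 0.131  -0.5598  0.2479] [0.5 0.4 0.1]
```

View pics/m5.png

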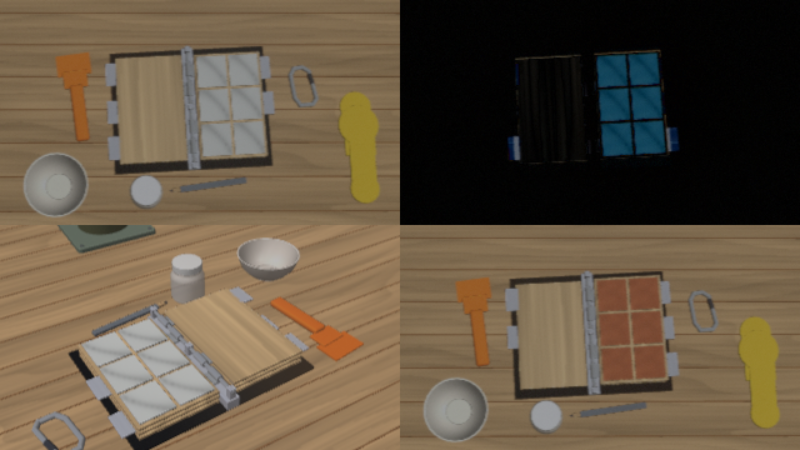

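The leaf lies flat on the left, and the difference image shows changes only at the leaf and its tab. None of the things around the book moved, and the hand is clear.

```bash
python3 -c "
from station import manip; print(manip.job_done())"
```

```text
the job is handed in; nothing more can be done
None
```

The top leaf now lies flat on the left-hand stack, and I have handed the job in; the interface gives no verdict.

- **Motion:** With the gripper shut and tilted 45°, I put the fingertips under the tab nearest the robot. I swung the leaf slowly over the spine along an arc and pressed it down until about 11 N. At that point it stopped moving, so it was on its stop. I then lifted the hand clear and returned it to the start pose, at about 25.5 s of the 48 s.
- **Forces:** Wrist force stayed under about 3 N during the swing in the readings between moves. Joint angles and leaf speed are not reported; the arc took about 12 s in short steps.
- **Final pictures:** The leaf lies flat on the left and the next leaf flat on the right. The before/after top-view difference shows changes only in the book, and none of the six things around it moved.

No checks failed or disagreed.

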